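# Run the wing nut down on the pickle crock

## Robot

A 6-joint arm with a two-finger parallel gripper is mounted at the origin on the work surface. World frame = base frame: x ahead of the robot, y to its left, z up, the work surface at z = 0. Lengths are in mm, angles in rad, forces in N, time in s.
With the tool pointing down it reaches from about 300 to 750 mm from the base axis. Payload 8.5 kg.
Tool frame: the origin (TCP) lies midway between the tips of the shut fingers; the grasp point (between the pads) lies bot.grip_depth behind it (bot.grip_depth is the distance from the TCP to the grasp point, in mm); z points along the fingers, y is the line along which they close (so a half turn about z gives the same grasp; the last joint's range is limited). The gripper opens to 88 mm and grips with 3 to 60 N. Pads are 18 mm wide; open, the fingers measure 123 mm over their backs; the gripper's body (75 mm by 187 mm) begins 45 mm behind the grasp point.
Start: joints at [1.075, 0.381, 1.297, -0, 1.464, -0.215], TCP at [152.41, 528.443, 238.748] pointing down, gripper open.
Joint ranges: [-3.11, 3.11], [-0.89, 2.33], [0.22, 2.48], [-1.42, 4.56], [0.17, 2.85], [-2.88, 2.88]. Speed limits (rad/s): [2.39, 2.39, 3.14, 3.14, 3.14, 3.14].

## Interface

Orientations are given as a rotation vector (axis times angle).
In Python, from cell import bot gives the robot as it stands.
- The arm moves only by the shell command python3 -m pendant 'ROWS' [OPENING]. ROWS is JSON, a list of rows, each a list of 4 numbers: the shift along the tool's x, y, z in cm, then the turn about the tool's z in degrees. A call has 1 to 5 rows; each row is the pose to reach, as a shift and turn from the pose commanded when the call began, along the tool's axes at that moment; what a row does not reach only later rows make up. A row lasts 1/12 s, in which the tool goes at most 41.7 mm and 7.16 degrees, less where a joint would pass 70% of its speed; a pose out of reach is approached as far as the arm can. A call with a gripper value outside its range is refused whole. OPENING is the closure, from -1 (fully open) to 1 (shut), so that 0 is half open, set as the call begins (- or left out, the last holds). The fingers move at their own pace and stop on an object; the grip force is fixed at half the most. Time passes only in rows, so rows that repeat a pose let the fingers close. It gives the time, the measured TCP pose, the force, the opening and the grip force at its end, in the units of the state.
- bot.get_obs(): the state, without advancing time (a new reading comes with each control period).
- bot.camera(name): name is "scene" or "top"; returns the picture (420x560x3 uint8, red, green, blue); there is no depth.
- bot.calibration(name): a dict with "mtx" (3x3 intrinsics, pixels), "rvec" (rotation vector, rad) and "tvec" (3), from world to camera coordinates, as OpenCV has them. Camera axes: x right, y down, z forward; pixel columns grow to the right and rows downward; lengths in mm; the calibration is good to about 2 mm. A picture is of the moment at which its call begins. calibration takes no time and is no camera call.
- bot.job_done(): hands the job in; it is judged then, once.
The state is a dict: "clock": time; "joint_positions": joint angles; "joint_velocities": joint speeds; "joint_torque": joint torques, N m; "eef_pos": TCP position; "eef_rot": TCP orientation; "force": force on the tool from outside, world axes, zero at the start; "torque": the same for the moment, N m; "opening": finger opening in mm; "finger_force": force on a finger pad.
Only numpy, scipy, OpenCV 4.12 (cv2) and the standard library are available. Lean on these libraries where they do the work, as an engineer would, in place of code of your own. Each camera call takes 0.05 s, during which the arm holds its last target. There are 200 camera calls.

## Task

The wing nut that clamps the wooden lid of the pickle crock has been left loose: with the fingertips, push its wings round clockwise (seen from above), stroke after stroke, until the nut is fully home on the lid and will turn no further, then take the hand away. Nothing is to be lifted: leave the crock standing where it is and do not disturb the other things on the cart.

Things in the scene. Friction and masses are not known exactly. Their poses are not given: they have to be found in the camera images.
- crock: White porcelain pickle crock, 166 mm across, 3 to 4.5 kg, loose on the cart. Origin at the centre of its underside. The flat top of its round wooden lid (168 mm across) is 113 mm above the origin. A 9 mm upright threaded rod stands 50 mm high in the lid's centre and carries the wing nut. The open side of the lid is towards the crock's -x.
- batten (a point): Centre of the dark wooden batten fixed on the lid as its handle: 16 mm thick, 105 mm long along the crock's y, 26 mm high, 62 mm from the nut's axis on the crock's +x side. Its inner face is only 9 mm beyond the wing tips, so there the fingers have no room behind the nut; push the wings on the open side.
- wing_mid (a point): On the axis of the steel wing nut, half-way up its wings; x along the wings, z up. Each wing is a flat upright plate 8 mm thick, from 13 to 45 mm from the axis (90 mm over the tips), 11 mm below to 11 mm above this point. The round hub between them has a radius of 15 mm at its foot, 21 mm below this point. Fully home, this point is 22 mm above the lid's top.
- wingnut (a joint): Angle (rad) the nut has still to turn clockwise (from above): 0 = fully home at a hard stop; grows when unscrewed, to 12.5. Starts at 6.5 to 10. It sinks 4 mm per turn. At 0 and at each half turn from it the wings lie along the crock's x. Light friction, 0.035 N m (1 to 2 N on a wing); it stays where it is left.
- dispenser: Frosted plastic push dispenser bottle, 68 mm across, 150 mm tall. A bystander: leave it alone. Origin under its middle.
- bowl_big: Large orange plastic bowl, 170 mm across, 65 mm high. A bystander: leave it alone. Origin under its middle.
- bowl_small: Smaller orange bowl, 124 mm across, 55 mm high, nested in the large one. A bystander: leave it alone. Origin under its middle.
- spoon: Porcelain soup spoon, about 130 mm long, 15 mm high, lying in front of the crock. A bystander: leave it alone. Origin under its middle.
- skimmer: Flat steel fine-mesh skimmer, about 300 mm long, 8 mm high. A bystander: leave it alone. Origin under its middle.
- dish: Small white dish, 84 mm across, 22 mm high, to the left of the crock. A bystander: leave it alone. Origin under its middle.
- jar: Amber glass jar with a steel cap, 60 mm across, 75 mm high, to the right of the crock. A bystander: leave it alone. Origin under its middle.
Not all that is in view belongs to the job. Leave any orange or pink look-alike of the crock alone.

How it is judged:
By the outcome, as a careful person would: the job done as asked, in the order asked, and still so for the second after the job is handed in, with the robot touching nothing.
It also fails if it takes over 67 s, if anything falls off the work surface, if the arm or the gripper's body presses on something with over 40 N, if the wrist force passes 120 N, or if a joint passes its speed limit or range.

## Working session

There is one attempt and no reset: what is moved stays moved. The work goes in short steps, Python scripts to look and compute and a shell command to move; the robot and the scene stay as the last step left them, time stands still between calls to the robot, and variables do not carry over. Pictures are saved under pics/ and viewed, at most 10 in all, crops included, and the job is handed in when it is done.

```bash
ls; mkdir -p pics; python3 - <<'E'
from cell import bot
import cv2
for n in("scene","top"):
    cv2.imwrite(f"pics/{n}0.png",bot.camera(n)[:,:,::-1])
    c=bot.calibration(n);print(n,c)
o=bot.get_obs();print(o,bot.grip_depth)
E
```

```text
pics
scene {'mtx': array([[545.422644  ,   0.        , 290.71671728],
       [  0.        , 545.422644  , 201.1000002 ],
       [  0.        ,   0.        ,   1.        ]]), 'rvec': array([ 2.13428806,  1.17623702, -0.47053059]), 'tvec': array([-269.58242237, -224.02157242, 1839.30547178])}
top {'mtx': array([[396.70538437,   0.        , 285.44798043],
       [  0.        , 396.70538437, 212.18264189],
       [  0.        ,   0.        ,   1.        ]]), 'rvec': array([ 2.11404469, -2.15876327,  0.21648475]), 'tvec': array([   5.18204207,  498.61208798, 1078.81496545])}
{'clock': 0.1, 'joint_positions': array([ 1.07469572e+00,  3.81116202e-01,  1.29815156e+00, -3.44558212e-05,
        1.46357852e+00, -2.15324076e-01]), 'joint_velocities': array([ 2.30100680e-04, -2.55453454e-03, -3.33890894e-03,  8.40178174e-05,
        9.83495407e-04,  1.66712279e-03]), 'joint_torque': array([ 4.55352827e-03, -4.38648283e+01, -2.24911094e+01,  7.15209148e-02,
        3.42991808e-02, -8.54776499e-05]), 'eef_pos': array([152.30943396, 528.23388244, 238.21744577]), 'eef_rot': array([-4.39532990e-01, -3.11028463e+00,  1.86441401e-03]), 'force': array([ 0.1100913 ,  0.55010566, -0.03650771]), 'torque': array([ 0.00110162, -0.01409241, -0.01050602]), 'finger_force': 0.0, 'opening': 87.80157203007057} 18.700000000000003
```

View pics/scene0.png

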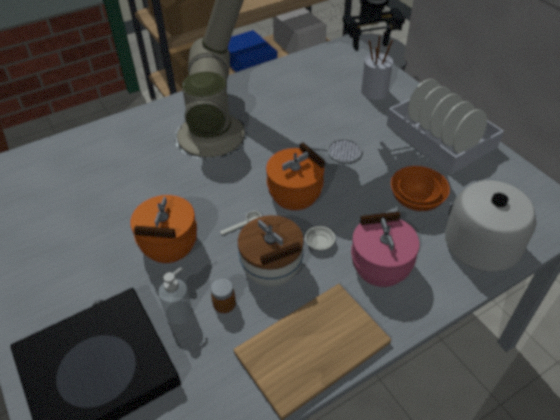

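View pics/top0.png

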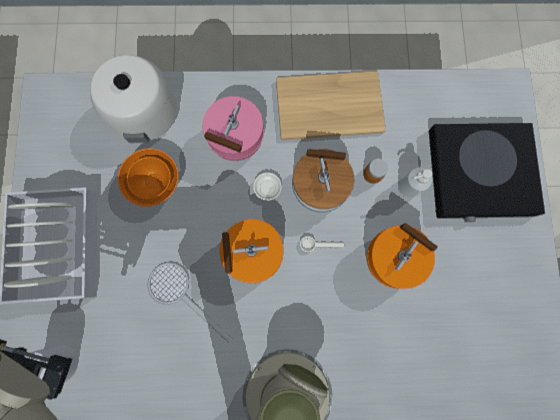

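The top view shows the white crock with its wooden lid at about (323,180), the batten at (327,155) on the far side, and the wings roughly along the batten-nut line. The jar is at (375,172), the spoon at (320,243) and the dish at (267,186). Next I measure and zoom in.

```bash
cat >h.py <<'E'
import numpy as np,cv2
from cell import bot
def ray(n,uv,z):
    c=bot.calibration(n);R=cv2.Rodrigues(c["rvec"])[0];C=-R.T@c["tvec"]
    d=R.T@np.linalg.inv(c["mtx"])@np.array([*uv,1.]);return C+d*(z-C[2])/d[2]
def proj(n,p):
    c=bot.calibration(n);return cv2.projectPoints(np.float64([p]),c["rvec"],c["tvec"],c["mtx"],None)[0].ravel()
def crop(n,u,v,r,f,name):
    im=bot.camera(n)[v-r:v+r,u-r:u+r,::-1];cv2.imwrite(name,cv2.resize(im,None,fx=f,fy=f,interpolation=cv2.INTER_CUBIC));return im
E
python3 - <<'E'
from h import *
a=crop("top",323,180,40,7,"pics/c1.png");b=crop("scene",272,245,40,7,"pics/c2.png")
cv2.imwrite("pics/c.png",cv2.resize(np.hstack([cv2.imread("pics/c1.png"),cv2.imread("pics/c2.png")]),(800,400)))
im=bot.camera("top");h=cv2.cvtColor(im,cv2.COLOR_RGB2HSV)
print(h[190,305],h[155,327],h[178,323],h[195,323])
m=cv2.inRange(h,(5,70,90),(20,255,255));m[:,:285]=0;m[:,358:]=0;m[:140]=0;m[220:]=0
cs=max(cv2.findContours(m,0,2)[0],key=cv2.contourArea);e=cv2.fitEllipse(cv2.convexHull(cs));print(e,cv2.boundingRect(cs),ray("top",e[0],113))
E
```

```text
[ 15 143 130] [ 14 152  72] [108  21 122] [ 13 139 128]
((322.9495849609375, 178.35653686523438), (59.71249008178711, 61.13014221191406), 104.99932098388672) (293, 154, 61, 55) [ 577.34192084 -107.26242845  113.        ]
```

View pics/c.png

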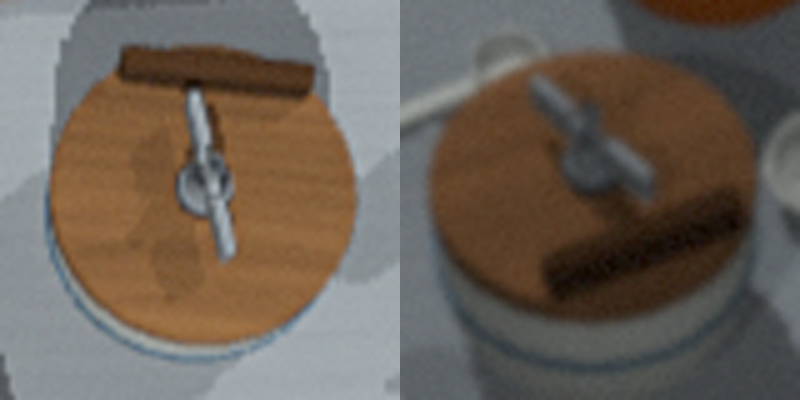

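```bash
python3 - <<'E'
from h import *
t=lambda x,y:(283+x/5,140+y/5)
s=lambda x,y:(232+x/5,205+y/5)
A=ray("top",t(195,90),151);B=ray("top",t(228,257),151);print("tips",A,B,(A+B)/2,np.linalg.norm(A-B))
s=lambda x,y:(232+(x-400)/5,205+y/5)
C=ray("scene",s(540,82),151);D=ray("scene",s(645,185),151);print("scene tips",C,D,(C+D)/2,np.linalg.norm(C-D))
b1=ray("top",t(122,56),139);b2=ray("top",t(314,75),139);print("bat",b1,b2,(b1+b2)/2,np.linalg.norm(b1-b2))
lc=ray("top",(283+204/5,140+195/5),113);print("lid",lc)
print("lid scene",ray("scene",s(593,184),113))
d=A-B;w=np.arctan2(d[1],d[0]);
e=b1-b2;c=np.arctan2(e[1],e[0])-np.pi/2;print(w,c,(w-c)%np.pi,[ (w-c)%np.pi+k*np.pi for k in(1,2,3)])
print(cv2.Rodrigues(bot.get_obs()["eef_rot"])[0].round(3))
for n,p in dict(dish=(267,186),jar=(375,168),disp=(421,176)).items():print(n,ray("top",p,{"dish":20,"jar":75,"disp":150}[n]))
E
```

```text
tips [ 622.42740302 -102.26160719  151.        ] [ 531.92321113 -115.85681206  151.        ] [ 577.17530708 -109.05920962  151.        ] 91.5196063472328
scene tips [ 544.45435288 -115.74018848  151.        ] [ 629.39549795 -105.98102474  151.        ] [ 586.92492541 -110.86060661  151.        ] 85.49993802235484
bat [645.89456995 -65.41682278 139.        ] [ 633.64535825 -167.76600359  139.        ] [ 639.7699641  -116.59141319  139.        ] 103.07957120776408
lid [ 575.5048327  -109.49662778  113.        ]
lid scene [ 588.16233679 -112.04338004  113.        ]
0.14910148153304428 -0.11911405139373255 0.2682155329267768 [np.float64(3.40980818651657), np.float64(6.551400840106363), np.float64(9.692993493696155)]
[[-0.961  0.277 -0.   ]
 [ 0.277  0.961 -0.001]
 [ 0.    -0.001 -1.   ]]
dish [582.20427637  46.4383728   20.        ]
jar [ 615.26111162 -260.5903543    75.        ]
disp [ 569.24877016 -360.93918015  150.        ]
```

```bash

python3 -m pendant '[[-3,-2.5,0,0],[-6,-5,0,0],[-9,-7.5,0,0],[-12,-10,0,0],[-15,-12.5,0,0]]' 0
python3 -m pendant '[[-3,-2.5,0,0],[-6,-5,0,0],[-9,-7.5,0,0],[-12,-10,0,0],[-15,-12.5,0,0]]'
python3 -m pendant '[[-3,-2.5,0,0],[-6,-5,0,0],[-9,-7.5,0,0],[-12,-10,0,0],[-15,-12.5,0,0]]'
python3 -m pendant '[[-3,-2.5,0,0],[-6,-5,0,0],[-9,-7.5,0,0],[-12,-10,0,0],[-12,-10,0,0]]'
python3 - <<'E'
from h import *
o=bot.get_obs();R=cv2.Rodrigues(o["eef_rot"])[0];p=o["eef_pos"];t=np.array([579,-109.5,p[2]])
print(p,o["joint_positions"].round(3),"yaw",np.arctan2(R[1,1],R[0,1]),R.T@(t-p)/10,o["clock"],o["opening"])
E
```

```text
clock: 0.67
eef_pos: [262.4, 365.2, 238.7]
eef_rot: [0.439, 3.111, -0.0]
force: [-0.7, -0.2, 0.4]
opening: 56.9
finger_force: 0.0
clock: 1.08
eef_pos: [372.0, 203.3, 238.9]
eef_rot: [0.44, 3.11, 0.0]
force: [1.0, 0.6, 0.5]
opening: 44.1
finger_force: 0.0
clock: 1.5
eef_pos: [481.6, 41.5, 238.8]
eef_rot: [0.44, 3.11, 0.0]
force: [0.5, 0.4, 0.5]
opening: 43.6
finger_force: 0.0
clock: 1.92
eef_pos: [570.9, -91.3, 237.5]
eef_rot: [0.447, 3.109, -0.002]
force: [-0.8, 0.2, 0.1]
opening: 43.9
finger_force: 0.0
[570.92067066 -91.27153094 237.45857553] [-3.630e-01  4.310e-01  1.219e+00 -1.000e-03  1.491e+00 -1.648e+00] yaw 1.2854129652468487 [-1.28843207 -1.52166519  0.00207905] 1.9167 43.93133067202238
```

```bash

python3 -m pendant '[[0,0,0,0],[0,0,0,0],[0,0,0,0]]'
cat >>h.py <<'E'
def st():
    o=bot.get_obs();R=cv2.Rodrigues(o["eef_rot"])[0];p=o["eef_pos"];t=np.array([579,-109.5,128])
    print(p.round(1),"q6",o["joint_positions"][5].round(3),"yaw",np.arctan2(R[1,1],R[0,1]).round(3),"to go",(R.T@(t-p)/10).round(2),o["clock"],o["opening"].round(1),"F",o["force"].round(2),"T",o["torque"].round(3))
E
python3 -c "from h import *;st()"
```

```text
clock: 2.17
eef_pos: [568.0, -84.9, 239.0]
eef_rot: [-0.438, -3.111, -0.0]
force: [0.9, 0.9, -0.1]
opening: 44.3
finger_force: 0.0Traceback (most recent call last):
  File "<string>", line 1, in <module>
    from h import *;st()
                    ~~^^
  File "h.py", line 12, in st
    print(p.round(1),"q6",o["joint_positions"][5].round(3),"yaw",np.arctan2(R[1,1],R[0,1]).round(3),"to go",(R.T@(t-p)/10).round(2),o["clock"],o["opening"].round(1),"F",o["force"].round(2),"T",o["torque"].round(3))
                                                                                                                                               ^^^^^^^^^^^^^^^^^^
AttributeError: 'float' object has no attribute 'round'
```

```bash
sed -i 's/o\["opening"\].round(1)/round(o["opening"],1)/' h.py
python3 -m pendant '[[-1,-1,0,5],[-1.7,-2,1,10],[-1.7,-2,3,15],[-1.7,-2,5.5,15],[-1.7,-2,6.5,15]]'
python3 -m pendant '[[0,0,0,0],[0,0,0,0],[0,0,0,0]]'
python3 - <<'E'
from h import *
st();a=crop("top",323,175,50,4,"pics/d1.png");b=crop("scene",272,235,50,4,"pics/d2.png")
cv2.imwrite("pics/d.png",np.hstack([cv2.imread("pics/d1.png"),cv2.imread("pics/d2.png")]))
E
```

```text
clock: 2.58
eef_pos: [578.0, -108.4, 171.5]
eef_rot: [-0.839, -3.024, -0.001]
force: [-0.3, 0.2, 0.1]
opening: 44.1
finger_force: 0.0
clock: 2.83
eef_pos: [579.7, -109.6, 175.4]
eef_rot: [0.84, 3.025, -0.0]
force: [-0.2, -0.4, 0.2]
opening: 44.1
finger_force: 0.0
[ 579.7 -109.6  175.4] q6 -1.416 yaw 1.029 to go [ 0.08 -0.03  4.74] 2.8333 44.1 F [-0.2  -0.4   0.17] T [-0.053  0.059  0.032]
```

View pics/d.png

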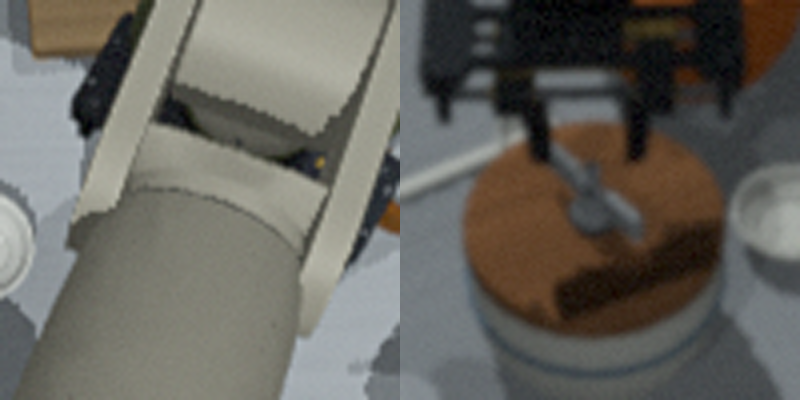

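The scene crop shows the fingertips at about (540,158) and (636,158), straddling the rod at (592,165), with the wings clear between them. Next I descend.

```bash
python3 -c "
from h import *
print(proj('scene',[579.7,-109.6,175.4]),'seen ~',(269,224.5),proj('scene',[579,-109.5,163]),'rod seen',(222+192/4,185+163/4))"
python3 -m pendant '[[0,0,0.8,0],[0,0,1.6,0],[0,0,2.4,0],[0,0,2.8,0],[0,0,2.8,0]]'
python3 -m pendant '[[0,0,0.6,0],[0,0,1.2,0],[0,0,1.9,0],[0,0,1.9,0],[0,0,1.9,0]]'
python3 -c "from h import *;st()"
```

```text
[268.96764089 222.95017457] seen ~ (269, 224.5) [269.01038344 226.06844182] rod seen (270.0, 225.75)
clock: 3.35
eef_pos: [578.7, -109.7, 144.3]
eef_rot: [-0.841, -3.024, -0.0]
force: [-0.3, 0.3, -0.5]
opening: 44.0
finger_force: 0.0
clock: 3.77
eef_pos: [579.1, -109.8, 126.3]
eef_rot: [-0.842, -3.026, -0.0]
force: [0.4, -0.0, 0.4]
opening: 43.8
finger_force: 0.0
[ 579.1 -109.8  126.3] q6 -1.416 yaw 1.028 to go [ 0.02  0.02 -0.17] 3.7667 43.8 F [ 0.42 -0.05  0.42] T [0.021 0.005 0.033]
```

Axis confirmed and no contact, so I start turning clockwise gently.

```bash

python3 -m pendant '[[0,0,0,5],[0,0,0,10],[0,0,0,15],[0,0,0,20],[0,0,0,25]]'
python3 -m pendant '[[0,0,0,5],[0,0,0,10],[0,0,0,15],[0,0,0,20],[0,0,0,25]]'
python3 -c "from h import *;st()
crop('scene',272,235,50,6,'pics/e.png')"
```

```text
clock: 4.18
eef_pos: [579.2, -109.5, 127.0]
eef_rot: [-1.483, -2.769, -0.001]
force: [-0.5, 1.8, 0.5]
opening: 44.1
finger_force: 0.8
clock: 4.6
eef_pos: [579.1, -109.4, 126.9]
eef_rot: [-2.047, -2.383, -0.001]
force: [-0.3, 2.8, -0.1]
opening: 43.9
finger_force: 0.8
[ 579.1 -109.4  126.9] q6 -0.539 yaw 0.152 to go [-0.01 -0.01 -0.11] 4.6 43.9 F [-0.32  2.85 -0.12] T [0.236 0.105 0.061]
```

View pics/e.png

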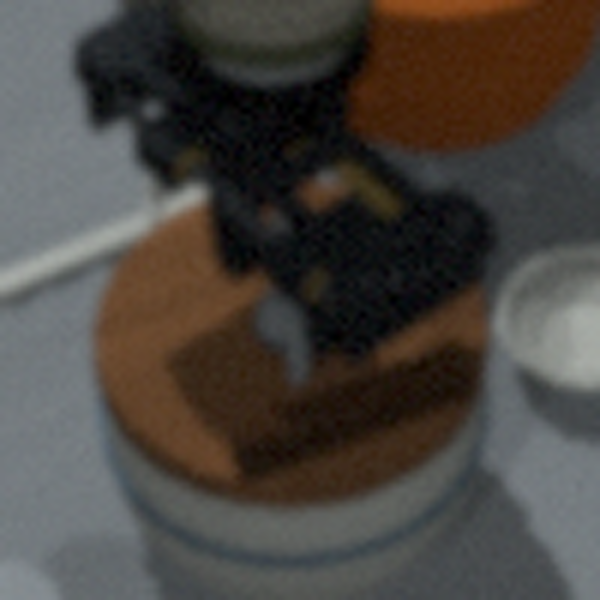

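The wing has turned and follows the finger at about 3 N. I continue this stroke for 175°, with no stop expected yet.

```bash

python3 -m pendant '[[0,0,0,7],[0,0,0,14],[0,0,0,21],[0,0,0,28],[0,0,0,35]]'
python3 -m pendant '[[0,0,0,7],[0,0,0,14],[0,0,0,21],[0,0,0,28],[0,0,0,35]]'
python3 -m pendant '[[0,0,0,7],[0,0,0,14],[0,0,0,21],[0,0,0,28],[0,0,0,35]]'
python3 -m pendant '[[0,0,0,7],[0,0,0,14],[0,0,0,21],[0,0,0,28],[0,0,0,35]]'
python3 -m pendant '[[0,0,0,7],[0,0,0,14],[0,0,0,21],[0,0,0,28],[0,0,0,35]]'
python3 -m pendant '[[0,0,0,0],[0,0,0,0]]'
python3 -c "from h import *;st()"
```

```text
clock: 5.07
eef_pos: [579.4, -109.5, 127.0]
eef_rot: [-2.669, -1.658, -0.001]
force: [0.2, 2.2, -0.8]
opening: 44.1
finger_force: 0.8
clock: 5.48
eef_pos: [579.7, -109.7, 127.1]
eef_rot: [3.043, 0.779, 0.002]
force: [1.2, 1.2, -1.3]
opening: 44.2
finger_force: 0.8
clock: 5.9
eef_pos: [579.5, -109.8, 127.0]
eef_rot: [3.137, -0.173, 0.001]
force: [0.1, 0.1, -0.2]
opening: 44.2
finger_force: 0.9
clock: 6.32
eef_pos: [579.2, -109.5, 126.8]
eef_rot: [-2.939, 1.108, 0.001]
force: [0.4, 1.7, -1.0]
opening: 44.2
finger_force: 1.1
clock: 6.73
eef_pos: [579.1, -109.5, 126.7]
eef_rot: [-2.47, 1.94, 0.001]
force: [-0.1, 1.3, -0.8]
opening: 44.4
finger_force: 0.9
clock: 6.9
eef_pos: [579.4, -109.9, 127.0]
eef_rot: [-2.479, 1.93, -0.001]
force: [0.6, 0.1, -0.1]
opening: 44.0
finger_force: 0.1
[ 579.4 -109.9  127. ] q6 2.506 yaw -2.894 to go [-0.05  0.03 -0.1 ] 6.9 44.0 F [ 0.61  0.06 -0.06] T [0.091 0.099 0.067]
```

```bash

python3 -m pendant '[[0,0,0,-7],[0,0,0,-14],[0,0,-1.2,-18],[0,0,-2.5,-18],[0,0,-3.8,-18]]'
python3 -m pendant '[[0,0,0,-7],[0,0,0,-14],[0,0,0,-21],[0,0,0,-28],[0,0,0,-35]]'
python3 -m pendant '[[0,0,0,-7],[0,0,0,-14],[0,0,0,-21],[0,0,0,-28],[0,0,0,-35]]'
python3 -m pendant '[[0,0,0,-7],[0,0,0,-14],[0,0,0,-21],[0,0,0,-28],[0,0,0,-35]]'
python3 -m pendant '[[0,0,0,-7],[0,0,0,-14],[0,0,0,-21],[0,0,0,-28],[0,0,0,-35]]'
python3 -m pendant '[[0,0,0,-7],[0,0,0,-14],[0,0,0,-21],[0,0,0,-28],[0,0,0,-35]]'
python3 -m pendant '[[0,0,0,-5],[0,0,0,-5],[0,0,0,-5]]'
python3 -c "from h import *;st()
crop('scene',272,235,50,6,'pics/f.png')"
```

```text
clock: 7.32
eef_pos: [579.3, -110.1, 165.4]
eef_rot: [2.75, -1.518, 0.0]
force: [-1.0, -0.0, 0.1]
opening: 44.2
finger_force: 0.0
clock: 7.73
eef_pos: [579.4, -110.1, 165.0]
eef_rot: [3.081, -0.612, 0.001]
force: [0.2, 0.3, 0.2]
opening: 44.3
finger_force: 0.0
clock: 8.15
eef_pos: [579.4, -110.1, 165.0]
eef_rot: [3.122, 0.343, 0.001]
force: [-0.5, 0.4, 0.6]
opening: 44.4
finger_force: 0.0
clock: 8.57
eef_pos: [579.4, -110.1, 165.0]
eef_rot: [2.874, 1.266, 0.001]
force: [0.3, -0.4, 0.6]
opening: 44.1
finger_force: 0.0
clock: 8.98
eef_pos: [579.4, -110.1, 165.0]
eef_rot: [2.361, 2.072, 0.0]
force: [0.6, -0.4, -0.2]
opening: 43.9
finger_force: 0.0
clock: 9.4
eef_pos: [579.4, -110.1, 165.0]
eef_rot: [1.628, 2.686, -0.0]
force: [-0.0, -0.4, 0.4]
opening: 43.7
finger_force: 0.0
clock: 9.65
eef_pos: [579.3, -110.0, 164.9]
eef_rot: [1.525, 2.746, -0.0]
force: [0.3, -0.8, 0.4]
opening: 44.4
finger_force: 0.0
[ 579.3 -110.   164.9] q6 -0.945 yaw 0.557 to go [ 0.06 -0.    3.69] 9.65 44.4 F [ 0.35 -0.79  0.43] T [-0.05   0.064 -0.003]
```

View pics/f.png

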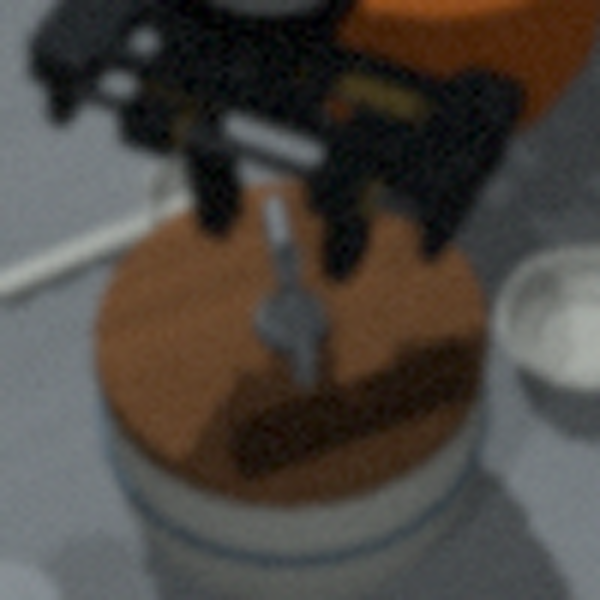

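The wings now lie about 0.2 rad short of the crock-x line, the fingers are on the lagging side and the crock is unmoved. Second stroke.

```bash

python3 -m pendant '[[0,0,1,0],[0,0,2,0],[0,0,3,0],[0,0,3.8,0],[0,0,3.8,0]]'
python3 -m pendant '[[0,0,0,5],[0,0,0,10],[0,0,0,15],[0,0,0,20],[0,0,0,25]]'
python3 -m pendant '[[0,0,0,7],[0,0,0,14],[0,0,0,21],[0,0,0,28],[0,0,0,35]]'
python3 -m pendant '[[0,0,0,7],[0,0,0,14],[0,0,0,21],[0,0,0,28],[0,0,0,35]]'
python3 -m pendant '[[0,0,0,7],[0,0,0,14],[0,0,0,21],[0,0,0,28],[0,0,0,35]]'
python3 -m pendant '[[0,0,0,6],[0,0,0,12],[0,0,0,18],[0,0,0,24],[0,0,0,24]]'
python3 -m pendant '[[0,0,0,0],[0,0,0,0]]'
python3 -c "from h import *;st()"
```

```text
clock: 10.12
eef_pos: [578.4, -109.5, 124.3]
eef_rot: [-1.523, -2.743, 0.001]
force: [-0.4, -0.1, -0.7]
opening: 43.7
finger_force: 0.0
clock: 10.53
eef_pos: [579.3, -109.5, 126.7]
eef_rot: [-2.088, -2.346, -0.001]
force: [-0.5, 1.8, 0.1]
opening: 43.7
finger_force: 0.8
clock: 10.95
eef_pos: [579.4, -109.4, 126.6]
eef_rot: [-2.698, -1.608, -0.001]
force: [1.2, 1.3, -1.2]
opening: 44.1
finger_force: 0.8
clock: 11.37
eef_pos: [579.6, -109.6, 126.8]
eef_rot: [-3.057, -0.722, -0.001]
force: [1.4, 1.2, -1.2]
opening: 43.9
finger_force: 0.8
clock: 11.78
eef_pos: [579.5, -109.7, 126.7]
eef_rot: [-3.133, 0.231, -0.001]
force: [0.4, 1.0, -0.4]
opening: 44.1
finger_force: 0.9
clock: 12.2
eef_pos: [579.2, -109.6, 126.5]
eef_rot: [-3.017, 0.874, 0.001]
force: [0.0, 1.3, -0.7]
opening: 44.2
finger_force: 0.3
clock: 12.37
eef_pos: [579.2, -109.8, 126.7]
eef_rot: [-3.02, 0.864, 0.0]
force: [-0.3, 1.9, -0.1]
opening: 44.3
finger_force: 0.5
[ 579.2 -109.8  126.7] q6 1.74 yaw -2.128 to go [-0.03 -0.01 -0.13] 12.3667 44.3 F [-0.26  1.95 -0.12] T [0.198 0.186 0.067]
```

```bash

python3 -m pendant '[[0,0,0,4],[0,0,0,8],[0,0,0,12],[0,0,0,16],[0,0,0,20]]'
python3 -m pendant '[[0,0,0,2],[0,0,0,4],[0,0,0,6],[0,0,0,8],[0,0,0,8]]'
python3 -c "from h import *;st()"
python3 -m pendant '[[0,0,0,1],[0,0,0,2],[0,0,0,3],[0,0,0,4],[0,0,0,4]]'
python3 -c "from h import *;st()"
python3 -m pendant '[[0,0,0,1],[0,0,0,2],[0,0,0,3],[0,0,0,4],[0,0,0,4]]'
python3 -c "from h import *;st()"
```

```text
clock: 12.78
eef_pos: [579.0, -109.6, 126.5]
eef_rot: [-2.822, 1.381, 0.001]
force: [-0.0, 2.0, -1.9]
opening: 44.3
finger_force: 0.9
clock: 13.2
eef_pos: [579.1, -109.7, 126.6]
eef_rot: [-2.72, 1.572, 0.001]
force: [-0.3, 1.0, -1.4]
opening: 44.1
finger_force: 0.6
[ 579.1 -109.7  126.6] q6 2.231 yaw -2.619 to go [-0.02 -0.   -0.14] 13.2 44.1 F [-0.25  0.96 -1.43] T [0.244 0.248 0.055]
clock: 13.62
eef_pos: [579.1, -109.2, 126.6]
eef_rot: [-2.662, 1.668, 0.002]
force: [-0.2, 4.9, -1.1]
opening: 44.0
finger_force: 2.3
[ 579.1 -109.2  126.6] q6 2.302 yaw -2.69 to go [ 0.02  0.02 -0.14] 13.6167 44.0 F [-0.17  4.93 -1.14] T [0.831 0.274 0.149]
clock: 14.03
eef_pos: [579.0, -108.7, 126.6]
eef_rot: [-2.603, 1.758, 0.003]
force: [-1.2, 8.4, 0.3]
opening: 44.3
finger_force: 12.5
[ 579.  -108.7  126.6] q6 2.371 yaw -2.759 to go [ 0.08  0.04 -0.14] 14.0333 44.3 F [-1.21  8.38  0.29] T [1.341 0.213 0.549]
```

Force rose exactly at the predicted stop angle. I back off, lift, move aside and check.

```bash

python3 -m pendant '[[0,0,0,-5],[0,0,0,-11],[0,0,0,-17],[0,0,0,-22],[0,0,0,-22]]'
python3 -m pendant '[[0,0,-1.5,0],[0,0,-4,0],[0,0,-7,0],[0,0,-10,0],[0,0,-11,0]]'
python3 -c "from h import *;st();o=bot.get_obs();R=cv2.Rodrigues(o['eef_rot'])[0];print(R.T@[-170,130,0])"
```

```text
clock: 14.45
eef_pos: [579.6, -110.4, 127.1]
eef_rot: [2.892, -1.226, 0.002]
force: [-0.1, -0.5, 0.0]
opening: 44.0
finger_force: 0.0
clock: 14.87
eef_pos: [580.4, -110.6, 241.4]
eef_rot: [2.888, -1.234, 0.012]
force: [-0.2, -0.8, 0.0]
opening: 44.0
finger_force: 0.0
[ 580.4 -110.6  241.4] q6 1.99 yaw -2.378 to go [-0.26  0.06 11.34] 14.8667 44.0 F [-0.16 -0.81  0.04] T [0.09  0.169 0.004]
[-211.44375861   32.99674341   -1.65887638]
```

```bash

python3 -m pendant '[[-4,0.6,0,0],[-8,1.2,0,0],[-12,1.8,0,0],[-16,2.4,0,0],[-20,3,0,0]]'
python3 -m pendant '[[-3,0.6,0,0],[-6,1.2,0,0],[-9,1.8,0,0],[-9,1.8,0,0],[-9,1.8,0,0]]'
python3 -c "
from h import *
st();crop('top',323,180,40,7,'pics/c1.png');crop('scene',272,245,40,7,'pics/c2.png')
cv2.imwrite('pics/g.png',cv2.resize(np.hstack([cv2.imread('pics/c1.png'),cv2.imread('pics/c2.png')]),(800,400)))"
```

```text
clock: 15.28
eef_pos: [417.1, 14.2, 236.1]
eef_rot: [2.889, -1.234, -0.0]
force: [-0.0, 0.2, -0.4]
opening: 44.1
finger_force: 0.0
clock: 15.7
eef_pos: [343.1, 66.1, 236.8]
eef_rot: [2.891, -1.23, 0.002]
force: [0.9, 0.4, 0.5]
opening: 44.0
finger_force: 0.0
[343.1  66.1 236.8] q6 2.223 yaw -2.376 to go [28.99 -4.82 10.92] 15.7 44.0 F [0.89 0.37 0.47] T [ 0.093  0.178 -0.067]
```

View pics/g.png

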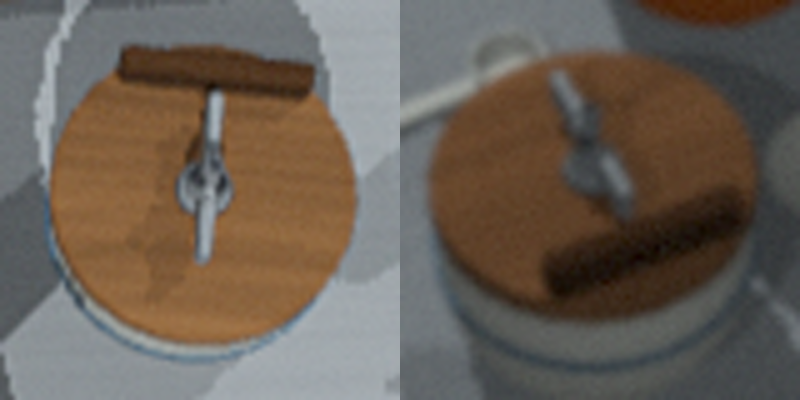

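The wings now lie along the crock's x, at about -0.124 rad against -0.119 rad. The crock has not moved and the hand is clear.

```bash
python3 -c "
from cell import bot
print(bot.job_done())"
```

```text
the job is handed in; nothing more can be done
None
```

The wing nut is fully home: it stopped hard with its wings along the crock's x, at the angle predicted for the end stop. The crock has not moved, the hand is clear, and the job was handed in after about 16 s of the 67 s allowed.

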